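Lock the drum stand with its index plunger

ROBOT

A 6-joint arm with a two-finger parallel gripper is mounted at the origin on the work surface. World frame = base frame: x ahead of the robot, y to its left, z up, the work surface at z = 0. Lengths are in m, angles in rad, forces in N, time in s.
With the tool pointing down it reaches from about 0.3 to 0.85 m from the base axis. Payload 4.2 kg.
Tool frame: the origin (TCP) lies between the finger pads; the fingertips stand 19 mm ahead of it and the grasp point (between the pads) is the TCP; z points along the fingers, y is the direction in which the jaws open and shut (so a half turn about z gives the same grasp; the last joint's range is limited). The gripper opens to 91 mm and grips with 3 to 60 N. Pads are 32 mm wide; open, the fingers measure 118 mm over their backs; the gripper's body (76 mm by 178 mm) begins 60 mm behind the grasp point.
Start: joints at [-1.273, 0.32, 1.565, -0, 1.257, -0.02], TCP at [0.18, -0.546, 0.233] pointing down, gripper open.
Joint ranges: [-3.11, 3.11], [-0.84, 2.01], [0.21, 2.61], [-1.34, 4.49], [0.05, 2.63], [-2.56, 2.56]. Speed limits (rad/s): [2.57, 2.57, 3.14, 3.14, 3.14, 3.14].

INTERFACE

Orientations are given as a rotation vector (axis times angle).
In Python, from station import observe, snapshot, close_job gives the robot as it stands.
- The arm moves only by the tool move_arm, never from a script. Its argument "motion" is a list of rows, each a list of 3 entries, a list of its own where there are three numbers: the shift along the tool's x, y, z normalised to -1 to 1, where 1 is 0.1 m, then the turn, a rotation vector about the tool's x, y, z normalised to -1 to 1, where 1 is 0.15 rad, then the opening, from 0 (shut) to 1 (fully open). A call has 1 to 12 rows; each row shifts and turns the pose as measured when the row begins, along the tool's axes as they then stand; what a row does not reach is not made up. A row lasts 1/10 s, in which the tool goes at most 50 mm and 8.59 degrees, less where a joint would pass 70% of its speed; a pose out of reach is approached as far as the arm can. A call with a number of a shift or a turn outside -1 to 1 is refused whole. A call with a gripper value outside its range is refused whole. The fingers move at their own pace and stop on an object; "force" is the grip in N (left out, the last holds). Time passes only in rows, so rows that do not move let the fingers close. It gives the time, the measured TCP pose, the force and the opening at its end, in the units of the state.
- observe(): the state, without advancing time (a new reading comes with each control period).
- snapshot(name): name is "scene" or "side" or "wrist"; returns a dict with "pixels" (480x640x3 uint8, red, green, blue), "fovy" (degrees; the focal length in pixels is half the picture's height over the tangent of half this angle, whatever the lens; pixels are square), "cx", "cy" (the principal point, pixels), "extrinsics" (4x4, takes a point from world to camera coordinates); the wrist camera has in their place "mount" (4x4, takes a point from camera to tool coordinates, whose origin is the TCP and whose axes are the flange's). Camera axes: x right, y up, looking along -z (the intrinsics and any distortion apply to the point x, -y, -z); pixel columns grow to the right and rows downward; lengths in m; the calibration is good to about 2 mm. A picture is of the moment at which its call begins: read the wrist's pose just before it. There is no depth.
- close_job(): hands the job in, once; it reports no verdict.
The state is a dict: "time_s": time; "qpos": joint angles; "qvel": joint speeds; "joint_torque": joint torques, N m; "tool_pos": TCP position; "tcp_rot": TCP orientation; "ft_force": force on the tool from outside, world axes, zero at the start; "moment": the same for the moment, N m; "width": finger opening in m.
Only numpy, scipy, OpenCV 4.12 (cv2) and the standard library are available. Lean on these libraries where they do the work, as an engineer would, in place of code of your own. Each camera call takes 0.05 s, during which the arm holds its last target.

TASK

The clutch drum on the indexing stand still turns freely, because the stand's plunger is parked in its rest notch. Pull the T-shaped plunger knob up out of the rest notch, give it a quarter turn and let it down so that the pin bears on the notched plate; then ease the drum round by its upright handle, feeling for the next notch, until the pin snaps fully home and the drum is locked. Stop there: never force the drum against the pin; leave the parts and tools lying around where they are.

Things in the scene. Friction and masses are not known exactly. Their poses are not given: they have to be found in the camera images.
- stand: The indexing stand, grey cast iron: base 300 x 335 x 12 mm; on it a notched steel plate, 268 mm across, top 44 mm above the bench, turning about the upright axis, and on that a low aluminium clutch drum, 122 mm across, top 96 mm, hub nut to 126 mm. Origin: on the bench under the turning axis; z up; the plunger's axis is upright at x 0, y -122 mm. The axes stay with the base when the drum turns.
- knob_lift (a joint): How far the plunger knob is up, in m: 0 = pin fully home in a notch; 0.009 to 0.010 = pin tip bearing on the plate between notches; 0.012 = parked in the rest notch, pin clear of the plate; above 0.0155 the knob's cross pin is clear of the rest notch and can be turned; 0.021 = end of travel. A spring and its weight pull it down: 10 N at 0, 14 N at 0.012, 16 N at 0.018.
- knob_turn (a joint): Turn of the knob about the upright axis in rad, counter-clockwise from above: about 1.57 = parked, bar along the stand's y; 0 (or pi) = over the deep slot, bar along the stand's x, where it can go all the way down. A quarter turn either way from parked gets there; no stops. Within 0.15 rad of the slot the spring draws it in once let go.
- knob_grip (a point): On the plunger's axis, 10 mm below the top of the black T-shaped knob, an upright-sided bar 50 mm long, 18 wide, 30 high. The point's x axis runs along the bar and turns with it. Its height is 112 mm above the bench with the pin home and rises with knob_lift. Below it stands a steel sleeve, 31 mm across, up to 90 mm above the bench, on a bracket 72 mm high.
- handle_grip (a point): On the centre line of the drum's upright black handle (23 mm across, from 50 to 142 mm above the bench), 118 mm above the bench, 80 mm from the turning axis. Moving it round the axis turns drum and notched plate, either way, no stops, against a steady drag of about 10 N. Once the pin is in a notch the drum is blocked (play about 1.5 mm either way); the pin takes 20 N sideways, or 30 N at the handle on top of the drag.
- stand_axis (a point): On the drum's turning axis, 50 mm above the bench; fixed to the stand. The plate has 16 notches, 16 mm wide, one every 22.5 deg (31 mm of handle travel); where they stand relative to the handle is not known, for drum and handle are clamped on the plate at any clocking.
- sun_gear_mid (a point): Bystander: steel sun gear standing on end, 60 mm across, 68 mm tall; its middle.
- planet_carrier_mid (a point): Bystander: planet carrier, 104 mm across, 52 mm tall; its middle.
- clutch_plates_mid (a point): Bystander: stack of clutch plates, a ring 120 mm across, 18 mm high; its middle.
- air_ratchet_mid (a point): Bystander: air ratchet lying along its x axis, about 240 mm long, 44 mm high; its middle.
- screwdriver_mid (a point): Bystander: screwdriver with blue handle lying along its x axis, 200 mm long, 26 mm thick; its middle.
- spanner_mid (a point): Bystander: spanner lying along its x axis, 180 mm long, 8 mm thick; its middle.
- bearing_mid (a point): Bystander: needle bearing ring, 48 mm across, 14 mm high, lying on a corner of the stand's base; its middle.

How it is judged:
On the way:
1. the knob is out of its rest notch, turned to the slot, and the pin bears on the plate between two notches (value of joint knob_lift between 0.006 and 0.0115 m and (value of joint knob_turn between -0.2 and 0.2 rad or value of joint knob_turn between 2.9416 and 3.3416 rad or value of joint knob_turn between -3.3416 and -2.9416 rad)), for 0.2 s.
At the end, for the whole second after the job is handed in: The plunger knob is fully down (knob_lift under 2 mm), its pin home in a notch so that the drum is locked, and nothing is touched (value of joint knob_lift below 0.002 m).
It fails at once if the drum is forced against the engaged pin (more than 20 N sideways on the pin) (contact force between pin and index_plate above 20 N).
It fails at once if a part or tool lying around is moved by more than 20 mm (distance of any of sun_gear_mid, planet_carrier_mid, clutch_plates_mid, air_ratchet_mid, screwdriver_mid, spanner_mid, bearing_mid from where it was at the start of the episode above 0.02 m).
It also fails if it takes over 48 s, if anything falls off the work surface, if the arm or the gripper's body presses on something with over 40 N, if the wrist force passes 120 N, or if a joint passes its speed limit or range.

## Working session

There is one attempt and no reset: what is moved stays moved. The work goes in short steps, Python scripts to look and compute and a tool call to move; the robot and the scene stay as the last step left them, time stands still between calls to the robot, and variables do not carry over. Pictures are saved under pics/ and viewed, and the job is handed in when it is done.

Besides the shell and the picture viewer there is one more tool, called after "Emit:" by a JSON object that holds its "method" and its "body". move_arm: Moves the arm, as the interface text tells. Scaled input: -1 to 1 covers 0.1 m each way for a shift and 0.15 rad each way for a turn. Its arguments: {"type":"object","properties":{"motion":{"type":"array"},"force":{"type":"number"}},"required":["motion"]}

```bash
mkdir -p pics; ls; cat > h.py <<'E'
import numpy as np, cv2
from station import observe, snapshot, close_job
def save(name, fn):
    s=snapshot(name); cv2.imwrite('pics/'+fn, cv2.cvtColor(s['pixels'],cv2.COLOR_RGB2BGR))
    m={k:v for k,v in s.items() if k!='pixels'}
    import pickle; pickle.dump(m,open('pics/'+fn+'.pkl','wb')); return s
E
python3 - <<'E'
from h import *
o=observe(); print(o)
for n in ['scene','side','wrist']:
    s=save(n,n+'0.png'); print(n,{k:v for k,v in s.items() if k!='pixels'})
E
```

```text
pics
{'time_s': 0.0, 'qpos': array([-1.27298798e+00,  3.20290009e-01,  1.56566766e+00, -3.91554377e-05,
        1.25739847e+00, -1.99942281e-02]), 'qvel': array([ 0.00095721, -0.00060521,  0.000752  ,  0.00138671,  0.00116168,
       -0.00116918]), 'joint_torque': array([-5.51196244e-04, -4.12463880e+01, -2.31978089e+01,  7.25805270e-02,
        4.56652581e-02, -1.57683462e-04]), 'tool_pos': array([ 0.17953065, -0.54575936,  0.23212576]), 'tcp_rot': array([-3.10029158e+00, -4.96848207e-01,  4.41231735e-04]), 'ft_force': array([ 0.37216336, -0.12061636,  0.93362455]), 'moment': array([-0.00376526, -0.01434125, -0.01468331]), 'width': 0.09094783203591984}
scene {'fovy': 55.51618228916241, 'cx': 322.70216740742126, 'cy': 244.55642196121977, 'extrinsics': array([[ 0.79879086,  0.60129368,  0.01946973, -0.47995774],
       [-0.36132761,  0.4536287 ,  0.81465537,  0.12439634],
       [ 0.4810151 , -0.65777421,  0.57961846, -1.19345136],
       [ 0.        ,  0.        ,  0.        ,  1.        ]])}
side {'fovy': 56.66090945754043, 'cx': 318.1563412152525, 'cy': 242.25038510687037, 'extrinsics': array([[-0.98591181, -0.16700675, -0.00930807,  0.58264075],
       [ 0.10196169, -0.64417306,  0.75805335, -0.12067837],
       [-0.13259604,  0.74642469,  0.65212612, -0.92259109],
       [ 0.        ,  0.        ,  0.        ,  1.        ]])}
wrist {'fovy': 68.51330761665604, 'cx': 320.3047224632771, 'cy': 238.973747977955, 'mount': array([[-6.62435536e-04,  9.61020003e-01,  2.76478056e-01,
         7.87072539e-02],
       [ 9.99999367e-01,  3.85218593e-04,  1.05698205e-03,
         5.00983333e-05],
       [ 9.09276409e-04,  2.76478581e-01, -9.61019650e-01,
        -1.52037318e-01],
       [ 0.00000000e+00,  0.00000000e+00,  0.00000000e+00,
         1.00000000e+00]])}
```

View pics/scene0.png

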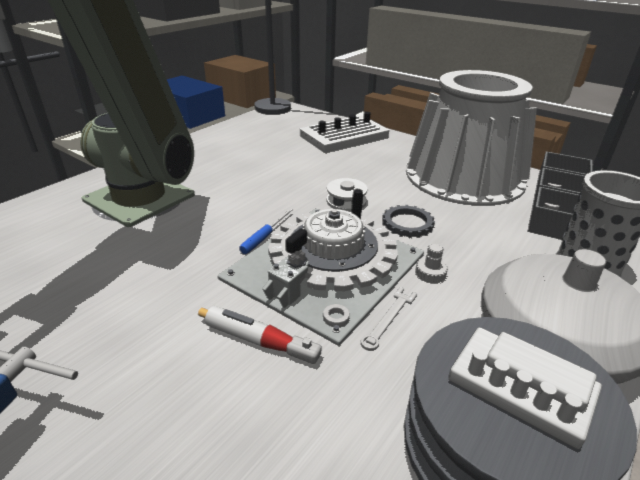

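View pics/side0.png

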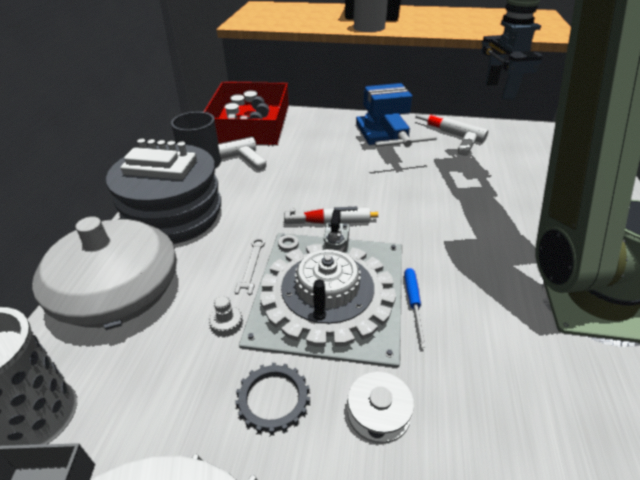

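View pics/wrist0.png

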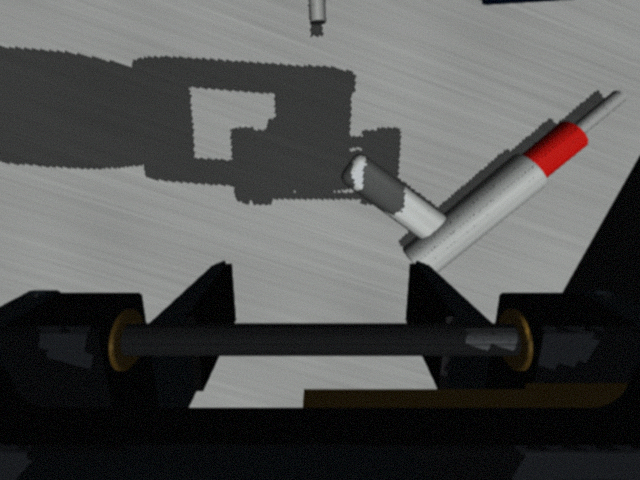

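```bash
python3 - <<'E'
import cv2
a=cv2.imread('pics/scene0.png')[170:350,200:440]; cv2.imwrite('pics/sc_z.png',cv2.resize(a,None,fx=3.3,fy=3.3,interpolation=cv2.INTER_CUBIC))
a=cv2.imread('pics/side0.png')[195:375,225:445]; cv2.imwrite('pics/si_z.png',cv2.resize(a,None,fx=3.3,fy=3.3,interpolation=cv2.INTER_CUBIC))
E
```

```text
(no output)
```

View pics/sc_z.png

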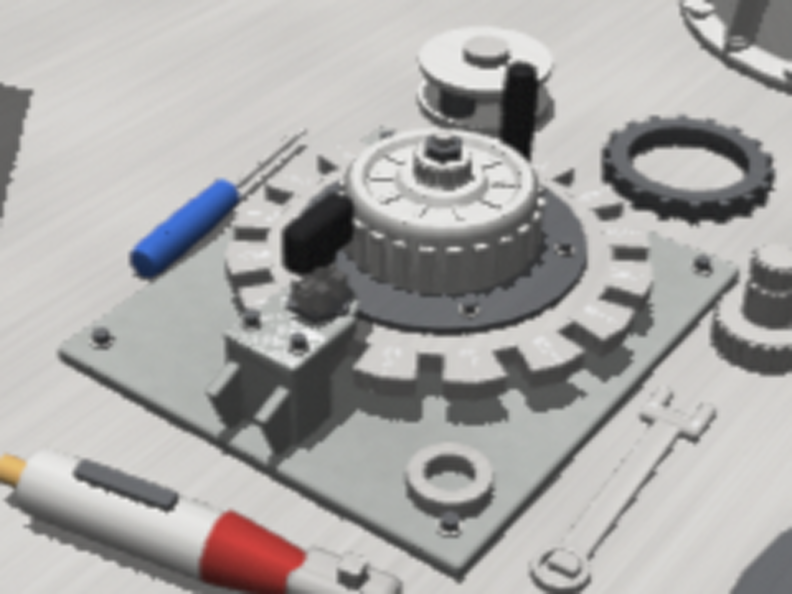

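View pics/si_z.png

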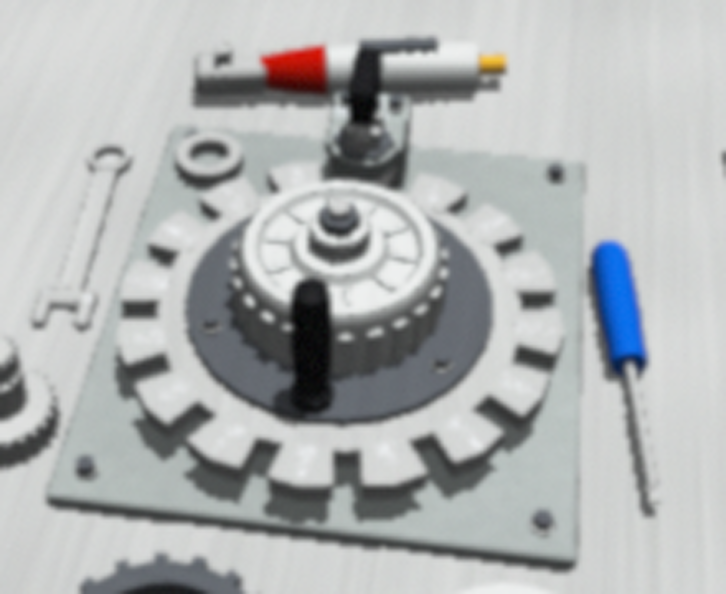

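```bash
cat >> h.py <<'E'
import pickle
def ray(fn,u,v,T=None):
    m=pickle.load(open('pics/'+fn+'.pkl','rb'))
    f=240/np.tan(np.radians(m['fovy'])/2)
    d=np.array([(u-m['cx'])/f,-(v-m['cy'])/f,-1.0])
    if 'extrinsics' in m: Tc=np.linalg.inv(m['extrinsics'])
    else: Tc=T@m['mount']
    return Tc[:3,3],Tc[:3,:3]@d
def atz(fn,u,v,z,T=None):
    c,d=ray(fn,u,v,T); return (c+d*(z-c[2])/d[2])
def tri(rays):
    A=np.zeros((3,3));b=np.zeros(3)
    for c,d in rays:
        d=d/np.linalg.norm(d);P=np.eye(3)-np.outer(d,d);A+=P;b+=P@c
    return np.linalg.solve(A,b)
def toolT(o):
    from scipy.spatial.transform import Rotation as R
    T=np.eye(4);T[:3,:3]=R.from_rotvec(o['tcp_rot']).as_matrix();T[:3,3]=o['tool_pos'];return T
E
python3 - <<'E'
from h import *
np.set_printoptions(precision=4,suppress=True)
sc=lambda x,y:(200+x/3.3-.35,170+y/3.3-.35)
si=lambda x,y:(225+x/3.3-.35,195+y/3.3-.35)
S=lambda p,z:atz('scene0.png',*sc(*p),z)
D=lambda p,z:atz('side0.png',*si(*p),z)
print('scene corners'); 
for p in [(62,350),(460,572),(737,266)]: print(S(p,.012))
print('side corners')
for p in [(172,128),(583,165),(575,557),(50,498)]: print(D(p,.012))
print('nut',S((443,142),.126),D((338,206),.126))
print('handle top',S((524,68),.142),D((310,287),.142))
print('knob top ctr',S((322,208),.134),D((371,58),.134))
print('bear',S((450,474),.026),D((209,151),.026))
for n,a,b in [('nut',(443,142),(338,206)),('handle',(524,68),(310,287))]:
    print(n,tri([ray('scene0.png',*sc(*a)),ray('side0.png',*si(*b))]))
E
```

```text
scene corners
[ 0.4153 -0.1033  0.012 ]
[ 0.7108 -0.1001  0.012 ]
[0.7004 0.2345 0.012 ]
side corners
[ 0.7086 -0.0942  0.012 ]
[ 0.41   -0.0996  0.012 ]
[0.4054 0.2282 0.012 ]
[0.6991 0.2367 0.012 ]
nut [0.5609 0.0861 0.126 ] [0.5569 0.0928 0.126 ]
handle top [0.5633 0.1692 0.142 ] [0.5593 0.1745 0.142 ]
knob top ctr [ 0.557  -0.0234  0.134 ] [ 0.556  -0.0399  0.134 ]
bear [ 0.6728 -0.0567  0.026 ] [ 0.6717 -0.0571  0.026 ]
nut [0.5577 0.0899 0.1231]
handle [0.5603 0.1728 0.1397]
```

```bash
python3 - <<'E'
from h import *
cx,cy,yaw=.558,.0885,.018
for fn,tag in [('scene0.png','sc'),('side0.png','si')]:
    m=pickle.load(open('pics/'+fn+'.pkl','rb'));im=cv2.imread('pics/'+fn)
    f=240/np.tan(np.radians(m['fovy'])/2);E=m['extrinsics']
    # stand frame 320x320mm, 1.75 px/mm, y up
    n=560; g=(np.arange(n)-n/2)/1750.
    X,Y=np.meshgrid(g,-g); c,s=np.cos(yaw),np.sin(yaw)
    W=np.stack([cx+c*X-s*Y,cy+s*X+c*Y,0*X+.044,0*X+1],-1)@E.T
    u=m['cx']+f*W[...,0]/-W[...,2]; v=m['cy']-f*W[...,1]/-W[...,2]
    r=cv2.remap(im,u.astype(np.float32),v.astype(np.float32),cv2.INTER_CUBIC)
    for R in (134,61): cv2.circle(r,(280,280),int(R*1.75),(0,0,255),1)
    cv2.circle(r,(280,280+int(122*1.75)),3,(0,255,0),-1)
    cv2.imwrite('pics/rect_%s.png'%tag,r)
E
```

```text
(no output)
```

View pics/rect_sc.png

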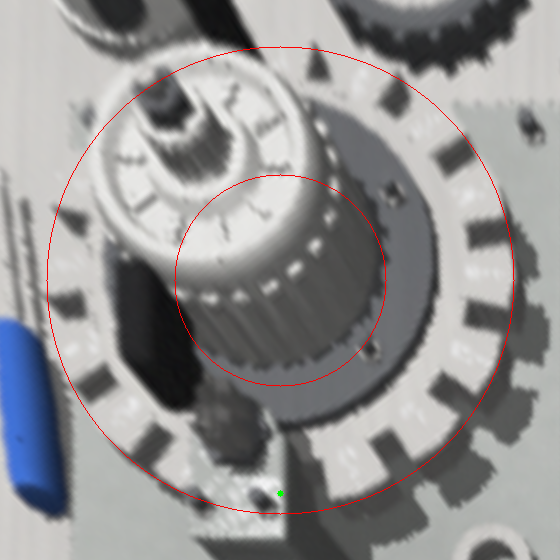

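View pics/rect_si.png

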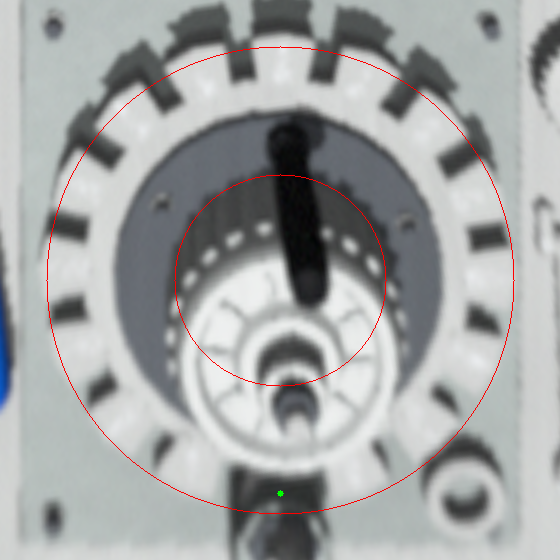

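```bash
cat > plan.py <<'E'
# plan.py x y z yang n : rows for going to target, tool down, tool-y at world angle yang
import sys
from h import *
from scipy.spatial.transform import Rotation as R
def plan(p,yang,n):
    o=observe(); R0=R.from_rotvec(o['tcp_rot']); p0=o['tool_pos']
    zt=np.array([0,0,-1.]);yt=np.array([np.cos(yang),np.sin(yang),0]);xt=np.cross(yt,zt)
    R1=R.from_matrix(np.stack([xt,yt,zt],1)); d=(R0.inv()*R1).as_rotvec()
    print('p0',p0.round(4),'yang0',np.round(np.arctan2(*R0.as_matrix()[[1,0],1]),4),'tilt',R0.as_matrix()[:,2].round(4),'dist',np.round(np.array(p)-p0,4),'tool rotvec',d.round(4))
    for i in range(n):
        Ri=R0*R.from_rotvec(d*i/n); s=Ri.inv().apply(np.array(p)-p0)/n
        print([[round(float(v),3) for v in s/.1],[round(float(v),3) for v in d/n/.15],1])
if __name__=='__main__':
    a=list(map(float,sys.argv[1:5])); plan(a[:3],a[3],int(sys.argv[5]))
E
python3 plan.py .562 -.03 .21 .018 16
```

```text
p0 [ 0.1796 -0.5459  0.2323] yang0 -1.253 tilt [-4.0e-04  1.3e-03 -1.0e+00] dist [ 0.3824  0.5159 -0.0223] tool rotvec [-1.100e-03 -9.000e-04 -1.271e+00]
[[0.328, -0.232, 0.014], [-0.0, -0.0, -0.53], 1]
[[0.345, -0.205, 0.014], [-0.0, -0.0, -0.53], 1]
[[0.36, -0.177, 0.014], [-0.0, -0.0, -0.53], 1]
[[0.373, -0.148, 0.014], [-0.0, -0.0, -0.53], 1]
[[0.384, -0.118, 0.014], [-0.0, -0.0, -0.53], 1]
[[0.392, -0.087, 0.014], [-0.0, -0.0, -0.53], 1]
[[0.398, -0.055, 0.014], [-0.0, -0.0, -0.53], 1]
[[0.401, -0.024, 0.014], [-0.0, -0.0, -0.53], 1]
[[0.401, 0.008, 0.014], [-0.0, -0.0, -0.53], 1]
[[0.399, 0.04, 0.014], [-0.0, -0.0, -0.53], 1]
[[0.395, 0.072, 0.014], [-0.0, -0.0, -0.53], 1]
[[0.388, 0.103, 0.014], [-0.0, -0.0, -0.53], 1]
[[0.379, 0.133, 0.014], [-0.0, -0.0, -0.53], 1]
[[0.367, 0.163, 0.014], [-0.0, -0.0, -0.53], 1]
[[0.353, 0.191, 0.014], [-0.0, -0.0, -0.53], 1]
[[0.336, 0.219, 0.014], [-0.0, -0.0, -0.53], 1]
```

Emit:
{"method": "move_arm", "body": {"motion": [[[0.33, -0.23, 0.01], [0, 0, -0.53], 1], [[0.345, -0.2, 0.01], [0, 0, -0.53], 1], [[0.36, -0.18, 0.01], [0, 0, -0.53], 1], [[0.37, -0.15, 0.01], [0, 0, -0.53], 1], [[0.38, -0.12, 0.01], [0, 0, -0.53], 1], [[0.39, -0.09, 0.01], [0, 0, -0.53], 1], [[0.4, -0.055, 0.01], [0, 0, -0.53], 1], [[0.4, -0.025, 0.01], [0, 0, -0.53], 1]]}}

```text
time_s: 0.95
tool_pos: [0.3708, -0.2806, 0.2213]
tcp_rot: [-2.777, -1.462, 0.001]
ft_force: [1.3, -0.1, 0.4]
width: 0.0913
```

```bash
python3 plan.py .562 -.03 .21 .018 10; python3 -c "
from h import *
print(observe())"
```

```text
p0 [ 0.3708 -0.2806  0.2213] yang0 -0.6015 tilt [-0.0021  0.0024 -1.    ] dist [ 0.1912  0.2506 -0.0113] tool rotvec [-0.0027 -0.0018 -0.6195]
[[0.315, 0.016, 0.012], [-0.002, -0.001, -0.413], 1]
[[0.313, 0.035, 0.011], [-0.002, -0.001, -0.413], 1]
[[0.31, 0.055, 0.011], [-0.002, -0.001, -0.413], 1]
[[0.306, 0.074, 0.011], [-0.002, -0.001, -0.413], 1]
[[0.301, 0.093, 0.011], [-0.002, -0.001, -0.413], 1]
[[0.295, 0.111, 0.011], [-0.002, -0.001, -0.413], 1]
[[0.288, 0.129, 0.011], [-0.002, -0.001, -0.413], 1]
[[0.279, 0.147, 0.011], [-0.002, -0.001, -0.413], 1]
[[0.269, 0.164, 0.011], [-0.002, -0.001, -0.413], 1]
[[0.259, 0.18, 0.011], [-0.002, -0.001, -0.413], 1]
{'time_s': 0.95, 'qpos': array([-6.72907949e-01,  1.56443231e-01,  1.81780888e+00,  6.53564679e-04,
        1.17048873e+00, -7.16649087e-02]), 'qvel': array([ 0.88825164, -0.03735515,  0.07848243,  0.00303601, -0.04531502,
        0.05866532]), 'joint_torque': array([-4.79815766e+00, -3.22045183e+01, -2.16934383e+01,  3.16825183e-02,
        2.96328692e-01, -5.82479301e-02]), 'tool_pos': array([ 0.37079273, -0.2805718 ,  0.22132192]), 'tcp_rot': array([-2.77703735e+00, -1.46220470e+00,  1.11883659e-03]), 'ft_force': array([ 1.32601299, -0.10608473,  0.42691302]), 'moment': array([-0.08257801, -0.11047023, -0.06043968]), 'width': 0.09131267669936145}
```

Motion tracks well. Finish the approach.

Emit:
{"method": "move_arm", "body": {"motion": [[[0.315, 0.015, 0.01], [0, 0, -0.41], 1], [[0.31, 0.035, 0.01], [0, 0, -0.41], 1], [[0.31, 0.055, 0.01], [0, 0, -0.41], 1], [[0.305, 0.075, 0.01], [0, 0, -0.41], 1], [[0.3, 0.095, 0.01], [0, 0, -0.41], 1], [[0.295, 0.11, 0.01], [0, 0, -0.41], 1], [[0.29, 0.13, 0.01], [0, 0, -0.41], 1], [[0.28, 0.145, 0.01], [0, 0, -0.41], 1], [[0.27, 0.165, 0.01], [0, 0, -0.41], 1], [[0.2, 0.17, 0.01], [0, 0, -0.41], 1], [[0, 0, 0], [0, 0, 0], 1]]}}

```text
time_s: 2.05
tool_pos: [0.5647, -0.0172, 0.2085]
tcp_rot: [-2.163, -2.269, 0.001]
ft_force: [-0.2, -0.6, -0.0]
width: 0.0914
```

```bash
python3 - <<'E'
from h import *
o=observe(); T=toolT(o); np.save('pics/T1.npy',T); print(o['tool_pos'],o['tcp_rot'],o['qpos'],o['ft_force'])
save('wrist','w1.png')
E
```

```text
[ 0.56473428 -0.01723276  0.20845209] [-2.16324480e+00 -2.26888991e+00  1.29444271e-03] [-0.05295717  0.32314973  1.62311416  0.00401065  1.20096338 -0.1020807 ] [-0.2376294  -0.60789952 -0.00848264]
```

View pics/w1.png

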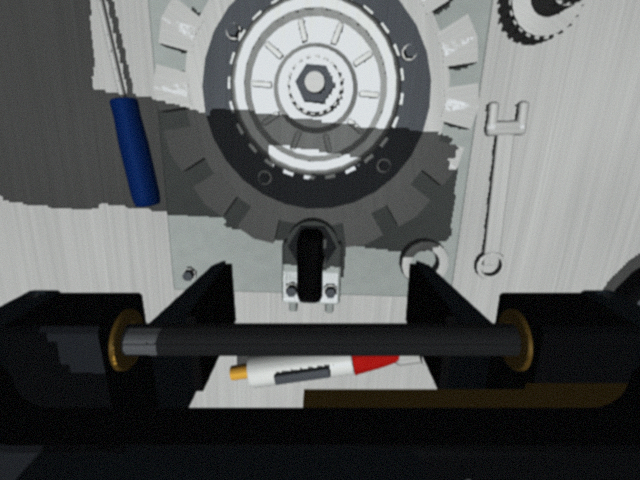

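```bash
python3 - <<'E'
import cv2
a=cv2.imread('pics/w1.png')[50:330,210:430]; a=cv2.convertScaleAbs(a,alpha=1.8,beta=20);cv2.imwrite('pics/w1z.png',cv2.resize(a[140:],None,fx=3.5,fy=3.5,interpolation=cv2.INTER_CUBIC))
E
```

```text
(no output)
```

View pics/w1z.png

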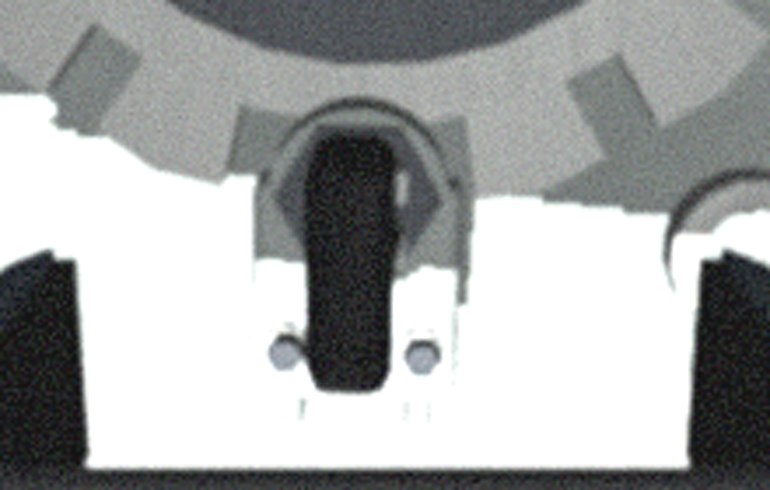

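```bash
python3 - <<'E'
from h import *
np.set_printoptions(precision=4,suppress=True)
T=np.load('pics/T1.npy')
W=lambda u,v,z:atz('w1.png',u,v,z,T)
print('knob -y end',W(309.7,301.4,.134), 'sides near end',W(210+308/3.5,190+330/3.5,.134),W(210+393/3.5,190+330/3.5,.134))
print('nut',W(315,82,.126))
print('notches at rim mid-depth',W(237,212,.044),W(385,220,.044),W(193,167,.044),W(432,180,.044))
print('edges bar hi',W(210+315/3.5,190+150/3.5,.134),W(210+390/3.5,190+150/3.5,.134))
print('bearing',W(424,260,.026))
print('drum rim L/R',W(229,80,.096),W(402,80,.096))
E
```

```text
knob -y end [ 0.5587 -0.0495  0.134 ] sides near end [ 0.5501 -0.037   0.134 ] [ 0.5669 -0.0361  0.134 ]
nut [0.5561 0.0942 0.126 ]
notches at rim mid-depth [ 0.4874 -0.007   0.044 ] [ 0.6233 -0.008   0.044 ] [0.4491 0.0317 0.044 ] [0.6616 0.0304 0.044 ]
edges bar hi [0.5503 0.     0.134 ] [0.5646 0.0007 0.134 ]
bearing [ 0.6698 -0.0509  0.026 ]
drum rim L/R [0.4957 0.0971 0.096 ] [0.6154 0.1026 0.096 ]
```

```bash
python3 plan.py .5585 -.0265 .175 .018 2; python3 - <<'E'
from h import *
T=np.load('pics/T1.npy');m=pickle.load(open('pics/w1.png.pkl','rb'));f=240/np.tan(np.radians(m['fovy'])/2)
M=np.linalg.inv(m['mount'])
for p in [(0,0,0),(0,0,.019),(.016,.045,.019),(-.016,.045,.019),(0.025,0,-.01),(-.025,0,-.01)]:
    c=M@np.array([*p,1]);print(p,m['cx']+f*c[0]/-c[2],m['cy']-f*c[1]/-c[2])
E
```

```text
p0 [ 0.5635 -0.0183  0.2084] yang0 0.0461 tilt [-0.0069  0.0033 -1.    ] dist [-0.005  -0.0082 -0.0334] tool rotvec [-0.0068 -0.0035  0.0281]
[[-0.04, -0.026, 0.167], [-0.023, -0.012, 0.094], 1]
[[-0.041, -0.026, 0.167], [-0.023, -0.012, 0.094], 1]
(0, 0, 0) 319.63007577826045 309.1507029567107
(0, 0, 0.019) 319.6919610319082 292.33138715848276
(0.016, 0.045, 0.019) 406.97383758238897 263.7299634677487
(-0.016, 0.045, 0.019) 402.9948708756715 319.497711076831
(0.025, 0, -0.01) 319.52095129470564 267.25425939762204
(-0.025, 0, -0.01) 319.6566583899058 367.5001634935021
```

Emit:
{"method": "move_arm", "body": {"motion": [[[-0.04, -0.03, 0.17], [-0.02, -0.01, 0.09], 1], [[-0.04, -0.03, 0.17], [-0.02, -0.01, 0.09], 1], [[0, 0, 0], [0, 0, 0], 1], [[0, 0, 0], [0, 0, 0], 1]]}}

```text
time_s: 2.5
tool_pos: [0.5554, -0.0291, 0.1739]
tcp_rot: [-2.205, -2.237, 0.004]
ft_force: [-1.0, -0.2, -0.5]
width: 0.0912
```

```bash
python3 - <<'E'
from h import *
o=observe(); T=toolT(o); np.save('pics/T2.npy',T); print(o['tool_pos'],o['tcp_rot'],o['qvel'])
save('wrist','w2.png')
a=cv2.imread('pics/w2.png')[220:420,220:420]; a=cv2.convertScaleAbs(a,alpha=2.5,beta=20);cv2.imwrite('pics/w2z.png',cv2.resize(a,None,fx=3,fy=3,interpolation=cv2.INTER_CUBIC))
E
python3 plan.py .5585 -.0265 .175 .018 1
```

```text
[ 0.55536469 -0.02907544  0.17394163] [-2.20451551 -2.236981    0.00374389] [-0.01367488  0.0014559   0.02470816 -0.00475348  0.00385915  0.00113454]
p0 [ 0.5552 -0.0291  0.1739] yang0 0.0148 tilt [-0.0027 -0.0012 -1.    ] dist [0.0033 0.0026 0.0011] tool rotvec [-0.0027  0.0011 -0.0032]
[[0.025, 0.033, -0.011], [-0.018, 0.007, -0.022], 1]
```

View pics/w2z.png

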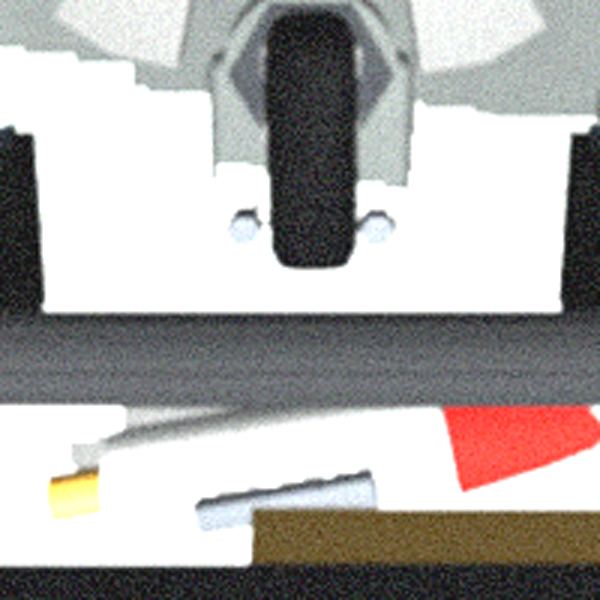

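```bash
python3 - <<'E'
from h import *
np.set_printoptions(precision=4,suppress=True)
T=np.load('pics/T2.npy')
W=lambda u,v,z:atz('w2.png',u,v,z,T)
z=lambda x,y:(220+x/3-.33,220+y/3-.33)
print('end',W(*z(313,267),.134),'sides',W(*z(271,220),.134),W(*z(356,220),.134))
print('knob +y end',[W(*z(313,12),zz) for zz in (.134,.104)])
E
```

```text
end [ 0.5581 -0.0494  0.134 ] sides [ 0.5496 -0.0392  0.134 ] [ 0.5664 -0.039   0.134 ]
knob +y end [array([0.5572, 0.0031, 0.134 ]), array([ 0.5576, -0.0041,  0.104 ])]
```

Emit:
{"method": "move_arm", "body": {"motion": [[[0.02, 0.03, 0.15], [-0.02, 0, 0], 1], [[0, 0, 0.15], [0, 0, 0], 1], [[0, 0, 0.15], [0, 0, 0], 1], [[0, 0, 0.06], [0, 0, 0], 1], [[0, 0, 0], [0, 0, 0], 1]]}}

```text
time_s: 3.05
tool_pos: [0.5613, -0.0285, 0.1269]
tcp_rot: [2.201, 2.229, 0.009]
ft_force: [-0.8, -1.2, 0.1]
width: 0.0909
```

```bash
python3 plan.py .558 -.027 .122 .018 1
```

```text
p0 [ 0.5613 -0.0285  0.1269] yang0 0.0127 tilt [ 0.0102 -0.0019 -0.9999] dist [-0.0033  0.0015 -0.0049] tool rotvec [ 0.0102  0.002  -0.0053]
[[0.016, -0.033, 0.048], [0.068, 0.014, -0.036], 1]
```

Emit:
{"method": "move_arm", "body": {"motion": [[[0.015, -0.03, 0.03], [0.06, 0.01, -0.03], 1], [[0, 0, 0], [0, 0, 0], 1], [[0, 0, 0], [0, 0, 0], 1]]}}

```text
time_s: 3.35
tool_pos: [0.5594, -0.0272, 0.1259]
tcp_rot: [2.2, 2.238, 0.004]
ft_force: [1.0, 0.4, -0.1]
width: 0.0912
```

```bash
python3 plan.py .558 -.027 .122 .018 1
```

```text
p0 [ 0.5594 -0.0272  0.1259] yang0 0.0173 tilt [ 4.3e-03 -7.0e-04 -1.0e+00] dist [-0.0014  0.0002 -0.0039] tool rotvec [ 0.0043  0.0007 -0.0007]
[[0.002, -0.014, 0.039], [0.028, 0.005, -0.005], 1]
```

Emit:
{"method": "move_arm", "body": {"motion": [[[0, -0.025, 0.05], [0.04, 0, 0], 1], [[0, 0, 0.02], [0, 0, 0], 0.35], [[0, 0, 0], [0, 0, 0], 0.35], [[0, 0, 0], [0, 0, 0], 0.25], [[0, 0, 0], [0, 0, 0], 0.25]], "force": 40}}

```text
time_s: 3.85
tool_pos: [0.5571, -0.0272, 0.1191]
tcp_rot: [-2.202, -2.241, 0.002]
ft_force: [-0.6, -0.2, 0.8]
width: 0.0619
```

```bash
python3 plan.py .558 -.027 .122 .018 1; python3 -c "
from h import *
o=observe();print(o['width'],o['ft_force'])
save('wrist','w3.png')"
```

```text
p0 [ 0.5571 -0.0272  0.1191] yang0 0.0174 tilt [-9.e-04 -9.e-04 -1.e+00] dist [0.0009 0.0002 0.0029] tool rotvec [-0.0009  0.0008 -0.0006]
[[0.002, 0.009, -0.029], [-0.006, 0.006, -0.004], 1]
0.061925919878138516 [-0.59924556 -0.24222724  0.82687061]
```

View pics/w3.png

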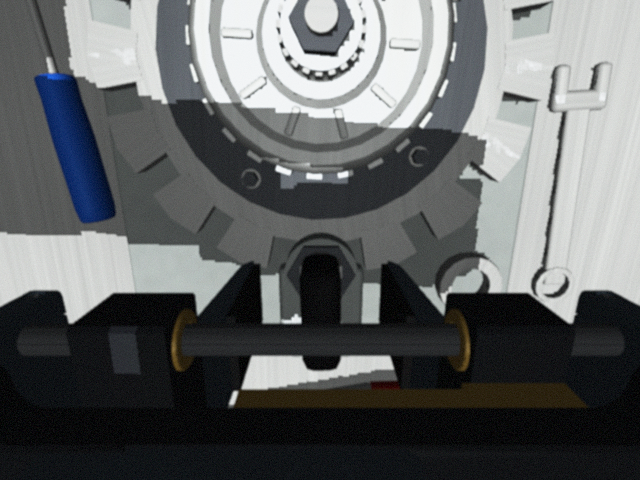

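Emit:
{"method": "move_arm", "body": {"motion": [[[0, 0.01, -0.02], [0, 0, 0], 0], [[0, 0, 0], [0, 0, 0], 0], [[0, 0, 0], [0, 0, 0], 0], [[0, 0, 0], [0, 0, 0], 0], [[0, 0, 0], [0, 0, 0], 0], [[0, 0, 0], [0, 0, 0], 0], [[0, 0, 0], [0, 0, 0], 0], [[0, 0, 0], [0, 0, 0], 0]], "force": 40}}

```text
time_s: 4.7
tool_pos: [0.5572, -0.0272, 0.1215]
tcp_rot: [-2.201, -2.24, 0.004]
ft_force: [-0.6, -0.0, 0.8]
width: 0.0183
```

```bash
python3 plan.py .558 -.027 .122 .018 1; python3 -c "
from h import *
o=observe();print(o['width'],o['ft_force'],o['moment'])"
```

```text
p0 [ 0.5572 -0.0272  0.1215] yang0 0.0176 tilt [-0.0027 -0.001  -1.    ] dist [0.0008 0.0002 0.0005] tool rotvec [-0.0027  0.001  -0.0004]
[[0.002, 0.008, -0.005], [-0.018, 0.006, -0.002], 1]
0.018276788076208056 [-0.55312516 -0.00116447  0.79286509] [-0.02466964 -0.0419845   0.02946996]
```

Emit:
{"method": "move_arm", "body": {"motion": [[[0, 0, 0], [0, 0, 0], 0], [[0, 0, 0], [0, 0, 0], 0], [[0, 0, -0.025], [0, 0, 0], 0], [[0, 0, -0.025], [0, 0, 0], 0], [[0, 0, 0], [0, 0, 0], 0]], "force": 45}}

```text
time_s: 5.2
tool_pos: [0.5571, -0.0272, 0.1222]
tcp_rot: [-2.2, -2.239, 0.006]
ft_force: [2.9, -0.8, -13.8]
width: 0.0176
```

```bash
python3 plan.py .558 -.027 .122 .018 1; python3 -c "
from h import *
o=observe();print(o['width'],o['ft_force'],o['moment'])"
```

```text
p0 [ 0.5571 -0.0272  0.1222] yang0 0.0176 tilt [-4.9e-03 -9.0e-04 -1.0e+00] dist [ 0.0009  0.0002 -0.0002] tool rotvec [-0.0049  0.0008 -0.0004]
[[0.002, 0.009, 0.002], [-0.033, 0.005, -0.002], 1]
0.01759359093392335 [  2.85762508  -0.78595913 -13.8436174 ] [-0.14343998 -0.94453173  0.03657097]
```

Emit:
{"method": "move_arm", "body": {"motion": [[[0, 0, -0.05], [-0.03, 0, 0], 0], [[0, 0, -0.05], [0, 0, 0], 0]]}}

```text
time_s: 5.4
tool_pos: [0.557, -0.0272, 0.1298]
tcp_rot: [-2.201, -2.24, 0.004]
ft_force: [5.8, -0.7, -17.7]
width: 0.0182
```

```bash
python3 plan.py .558 -.027 .1275 .018 1; python3 -c "
from h import *
o=observe();print(o['width'],o['ft_force'],o['moment'])"
```

```text
p0 [ 0.557  -0.0272  0.1298] yang0 0.0177 tilt [-2.7e-03 -6.0e-04 -1.0e+00] dist [ 0.001   0.0002 -0.0023] tool rotvec [-0.0027  0.0005 -0.0003]
[[0.002, 0.01, 0.023], [-0.018, 0.004, -0.002], 1]
0.01816640490803032 [  5.79106517  -0.71544816 -17.67366968] [-0.0551007  -1.21098498  0.02624292]
```

Emit:
{"method": "move_arm", "body": {"motion": [[[0, 0, -0.015], [0, 0, 0.8], 0], [[0, 0, -0.015], [0, 0, 0.8], 0], [[0, 0, -0.015], [0, 0, 0.8], 0]]}}

```text
time_s: 5.7
tool_pos: [0.557, -0.0272, 0.1313]
tcp_rot: [-2.578, -1.793, 0.006]
ft_force: [7.1, -0.8, -25.5]
width: 0.0179
```

```bash
python3 plan.py .558 -.027 .1275 -1.553 1; python3 -c "
from h import *
o=observe();print(o['width'],o['ft_force'],o['moment'])"
```

```text
p0 [ 0.557  -0.0272  0.1313] yang0 -0.3555 tilt [-4.e-03 -5.e-04 -1.e+00] dist [ 0.001   0.0002 -0.0038] tool rotvec [-0.0021  0.0038  1.1975]
[[0.006, 0.009, 0.038], [-0.014, 0.025, 7.983], 1]
0.01792533767165309 [  7.10976005  -0.78218329 -25.50144119] [-0.16262267 -1.61792277  0.02777207]
```

Emit:
{"method": "move_arm", "body": {"motion": [[[0, 0, 0.02], [0, 0.01, 0.8], 0], [[0, 0, 0], [0, 0, 0.8], 0], [[0, 0, 0], [0, 0, 0.8], 0]]}}

```text
time_s: 6.0
tool_pos: [0.5573, -0.0273, 0.1282]
tcp_rot: [-2.866, -1.28, 0.005]
ft_force: [3.3, -0.8, -15.8]
width: 0.0182
```

```bash
python3 plan.py .558 -.027 .1275 -1.553 1; python3 -c "
from h import *
o=observe();print(o['width'],o['ft_force'],o['moment'])"
```

```text
p0 [ 0.5573 -0.0273  0.1282] yang0 -0.7308 tilt [-3.9e-03  9.0e-04 -1.0e+00] dist [ 0.0007  0.0003 -0.0007] tool rotvec [-0.0025  0.0033  0.8222]
[[0.007, 0.003, 0.007], [-0.017, 0.022, 5.481], 1]
0.018182351237999196 [  3.3288825   -0.754444   -15.79331842] [-0.16789941 -0.9978426   0.02387512]
```

Emit:
{"method": "move_arm", "body": {"motion": [[[0, 0, -0.01], [0, 0.01, 0.78], 0], [[0, 0, -0.01], [0, 0, 0.78], 0], [[0, 0, -0.005], [0, 0, 0.78], 0]]}}

```text
time_s: 6.3
tool_pos: [0.5574, -0.0275, 0.1301]
tcp_rot: [-3.051, -0.737, 0.004]
ft_force: [4.5, -0.3, -17.5]
width: 0.0181
```

```bash
python3 plan.py .558 -.027 .1275 -1.553 1; python3 -c "
from h import *
o=observe();print(o['width'],o['ft_force'],o['moment'])"
```

```text
p0 [ 0.5574 -0.0275  0.1301] yang0 -1.097 tilt [-0.0032  0.0018 -1.    ] dist [ 0.0006  0.0005 -0.0026] tool rotvec [-0.0025  0.0027  0.456 ]
[[0.007, -0.002, 0.026], [-0.017, 0.018, 3.04], 1]
0.018062828799902335 [  4.5295852   -0.28532549 -17.48652694] [-0.08481113 -0.89868184  0.0247744 ]
```

Emit:
{"method": "move_arm", "body": {"motion": [[[0, 0, 0.0], [0, 0.01, 0.76], 0], [[0, 0, 0], [0, 0, 0.76], 0], [[0, 0, 0], [0, 0, 0.76], 0], [[0, 0, 0], [0, 0, 0.7], 0]]}}

```text
time_s: 6.7
tool_pos: [0.5574, -0.0277, 0.1295]
tcp_rot: [-3.139, -0.012, 0.004]
ft_force: [4.5, -0.9, -16.2]
width: 0.0181
```

```bash
python3 plan.py .558 -.027 .1275 -1.553 1; python3 -c "
from h import *
o=observe();print(o['width'],o['ft_force'],o['moment'])"
```

```text
p0 [ 0.5574 -0.0277  0.1295] yang0 -1.5634 tilt [-0.0024  0.0021 -1.    ] dist [ 0.0006  0.0007 -0.002 ] tool rotvec [-0.0021  0.0023 -0.0104]
[[0.006, -0.007, 0.02], [-0.014, 0.016, -0.069], 1]
0.018110196245417355 [  4.49330408  -0.89068104 -16.23547413] [-0.0390801  -0.87629458  0.05791415]
```

Emit:
{"method": "move_arm", "body": {"motion": [[[0, 0, 0.02], [0, 0, -0.06], 0], [[0, 0, 0.02], [0, 0, 0], 0], [[0, 0, 0.02], [0, 0, 0], 0], [[0, 0, 0.02], [0, 0, 0], 0]]}}

```text
time_s: 7.1
tool_pos: [0.5575, -0.0277, 0.1215]
tcp_rot: [-3.139, -0.034, 0.003]
ft_force: [3.8, -0.0, -13.2]
width: 0.0182
```

```bash
python3 plan.py .558 -.027 .1195 -1.553 1; python3 -c "
from h import *
o=observe();print(o['width'],o['ft_force'],o['moment'])"
```

```text
p0 [ 0.5575 -0.0277  0.1215] yang0 -1.549 tilt [-0.0021  0.0021 -1.    ] dist [ 0.0005  0.0007 -0.002 ] tool rotvec [-0.0021  0.002   0.0041]
[[0.005, -0.007, 0.02], [-0.014, 0.013, 0.027], 1]
0.0181660561861591 [  3.84222784  -0.033463   -13.21949752] [-0.06676264 -0.67763308 -0.02486926]
```

Emit:
{"method": "move_arm", "body": {"motion": [[[0, 0, 0.015], [0, 0, 0], 0], [[0, 0, 0.015], [0, 0, 0], 0], [[0, 0, 0.01], [0, 0, 0], 0]]}}

```text
time_s: 7.4
tool_pos: [0.5576, -0.0277, 0.1193]
tcp_rot: [-3.139, -0.036, 0.002]
ft_force: [0.9, -0.4, -4.3]
width: 0.0178
```

```bash
python3 plan.py .558 -.027 .1195 -1.553 1; python3 -c "
from h import *
o=observe();print(o['width'],o['ft_force'],o['moment'])"
```

```text
p0 [ 0.5576 -0.0277  0.1193] yang0 -1.5477 tilt [-0.0011  0.002  -1.    ] dist [0.0004 0.0007 0.0002] tool rotvec [-0.002   0.0011  0.0053]
[[0.004, -0.007, -0.002], [-0.014, 0.007, 0.036], 1]
0.017819961465568926 [ 0.91661829 -0.4318831  -4.32734865] [-0.00681669 -0.07233954 -0.05161743]
```

Emit:
{"method": "move_arm", "body": {"motion": [[[0, 0, 0], [0, 0, 0], 0.5], [[0, 0, 0], [0, 0, 0], 0.5], [[0, 0, 0], [0, 0, 0], 0.5], [[0, 0, 0], [0, 0, 0], 0.5], [[0, 0, -0.15], [0, 0, 0], 0.5], [[0, 0, -0.25], [0, 0, 0], 0.5], [[0, 0, -0.25], [0, 0, 0], 0.5], [[0, 0, 0], [0, 0, 0], 0.5]]}}

```text
time_s: 8.2
tool_pos: [0.5582, -0.0277, 0.1918]
tcp_rot: [-3.139, -0.037, -0.006]
ft_force: [0.1, -0.0, 0.3]
width: 0.0456
```

```bash
python3 - <<'E'
from h import *
o=observe(); T=toolT(o); np.save('pics/T4.npy',T); print(o['tool_pos'],o['tcp_rot'],o['width'],o['ft_force'])
save('wrist','w4.png'); save('side','si4.png')
a=cv2.imread('pics/si4.png')[195:375,225:445]; cv2.imwrite('pics/si4z.png',cv2.resize(a,None,fx=3.3,fy=3.3,interpolation=cv2.INTER_CUBIC))
E
```

```text
[ 0.55817162 -0.02770811  0.19184987] [-3.13939093 -0.03714969 -0.00560876] 0.045574552911984575 [ 0.09246278 -0.04458432  0.32162245]
```

View pics/w4.png

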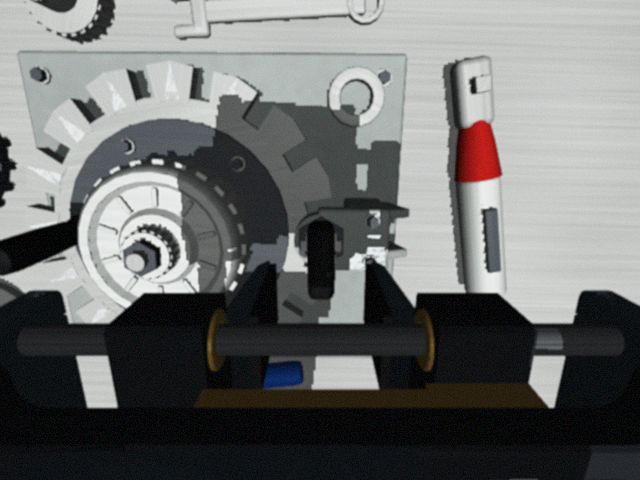

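View pics/si4z.png

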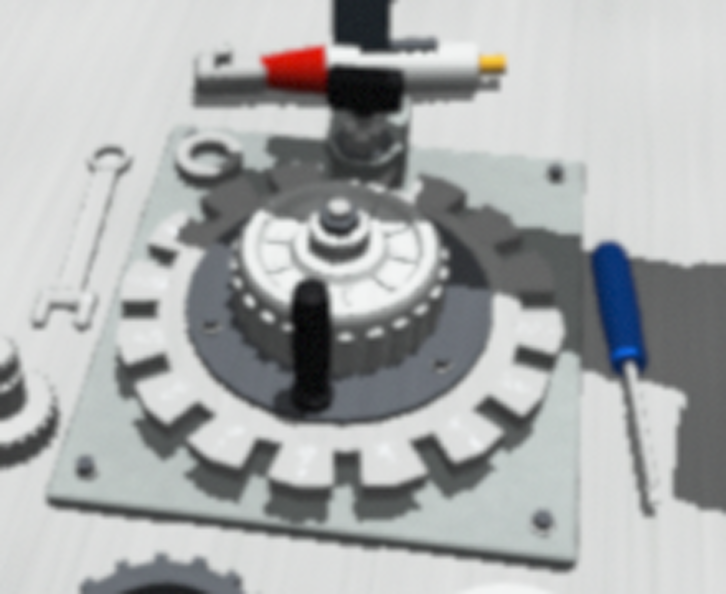

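```bash
python3 plan.py .560 .173 .205 -.03 12
```

```text
p0 [ 0.5561 -0.0276  0.1885] yang0 -1.5471 tilt [-0.0029  0.0025 -1.    ] dist [0.0039 0.2006 0.0165] tool rotvec [-4.2000e-03  4.0000e-04 -1.5171e+00]
[[0.007, -0.167, -0.013], [-0.002, 0.0, -0.843], 1]
[[0.028, -0.165, -0.013], [-0.002, 0.0, -0.843], 1]
[[0.049, -0.16, -0.013], [-0.002, 0.0, -0.843], 1]
[[0.068, -0.153, -0.013], [-0.002, 0.0, -0.843], 1]
[[0.087, -0.143, -0.014], [-0.002, 0.0, -0.843], 1]
[[0.104, -0.131, -0.014], [-0.002, 0.0, -0.843], 1]
[[0.12, -0.116, -0.014], [-0.002, 0.0, -0.843], 1]
[[0.134, -0.1, -0.014], [-0.002, 0.0, -0.843], 1]
[[0.145, -0.083, -0.014], [-0.002, 0.0, -0.843], 1]
[[0.155, -0.064, -0.014], [-0.002, 0.0, -0.843], 1]
[[0.161, -0.044, -0.014], [-0.002, 0.0, -0.843], 1]
[[0.166, -0.023, -0.014], [-0.002, 0.0, -0.843], 1]
```

Emit:
{"method": "move_arm", "body": {"motion": [[[0.0, -0.15, -0.04], [0, 0, -0.84], 0.6], [[0.03, -0.165, -0.04], [0, 0, -0.84], 1], [[0.05, -0.16, -0.02], [0, 0, -0.84], 1], [[0.07, -0.15, -0.01], [0, 0, -0.84], 1], [[0.085, -0.14, -0.01], [0, 0, -0.84], 1], [[0.1, -0.13, -0.01], [0, 0, -0.84], 1], [[0.12, -0.12, -0.01], [0, 0, -0.84], 1], [[0.13, -0.1, -0.01], [0, 0, -0.84], 1], [[0.145, -0.08, -0.01], [0, 0, -0.84], 1], [[0.15, -0.06, 0], [0, 0, -0.84], 1], [[0.16, -0.04, 0], [0, 0, -0.84], 1], [[0.1, -0.02, 0], [0, 0, -0.6], 1]]}}

```text
time_s: 9.5
tool_pos: [0.5438, 0.1676, 0.185]
tcp_rot: [-2.217, -2.189, 0.047]
ft_force: [-0.3, 0.1, 1.1]
width: 0.0913
```

Emit:
{"method": "move_arm", "body": {"motion": [[[0, 0, 0], [0, 0, 0], 1], [[0, 0, 0], [0, 0, 0], 1]]}}

```text
time_s: 9.7
tool_pos: [0.5422, 0.1681, 0.1821]
tcp_rot: [-2.215, -2.187, 0.055]
ft_force: [0.3, -0.0, 0.3]
width: 0.091
```

```bash
python3 - <<'E'
from h import *
o=observe(); T=toolT(o); np.save('pics/T5.npy',T); print(o['tool_pos'],o['tcp_rot'],o['width'],o['ft_force'])
save('wrist','w5.png'); save('scene','sc5.png')
E
python3 plan.py .560 .173 .205 -.03 1
```

```text
[0.5421766  0.16814258 0.18208008] [-2.21458773 -2.18707546  0.05451128] 0.09098670276194909 [ 0.33446424 -0.00140221  0.26695736]
p0 [0.5424 0.1679 0.1824] yang0 -0.0129 tilt [-0.0445 -0.0039 -0.999 ] dist [0.0176 0.0051 0.0226] tool rotvec [-0.0445  0.0049  0.0172]
[[0.052, 0.165, -0.234], [-0.296, 0.032, 0.115], 1]
```

View pics/w5.png

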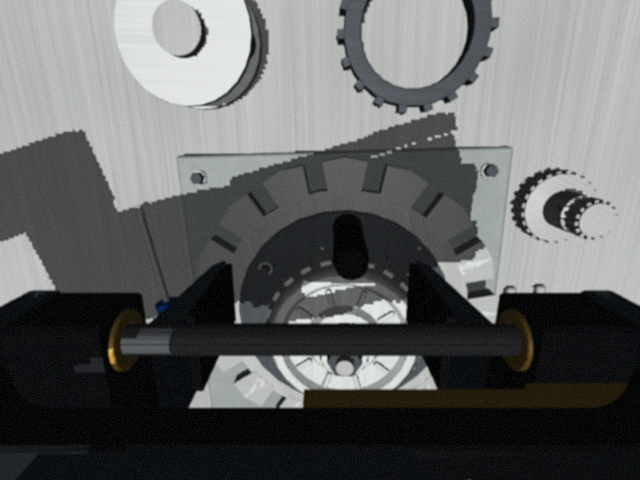

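View pics/sc5.png

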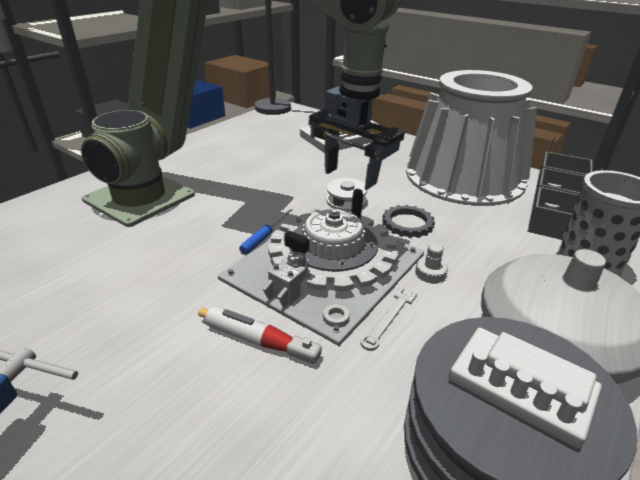

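Emit:
{"method": "move_arm", "body": {"motion": [[[0.05, 0.16, -0.05], [-0.28, 0.03, 0.1], 1], [[0, 0, 0], [0, 0, 0], 1], [[0, 0, 0], [0, 0, 0], 1]]}}

```text
time_s: 10.1
tool_pos: [0.5605, 0.1716, 0.187]
tcp_rot: [2.257, 2.184, 0.002]
ft_force: [-0.1, -0.3, -0.7]
width: 0.0913
```

```bash
python3 - <<'E'
from h import *
o=observe(); T=toolT(o); np.save('pics/T6.npy',T); print(o['tool_pos'],o['tcp_rot'],o['width'],o['qvel'])
save('wrist','w6.png')
a=cv2.imread('pics/w6.png')[180:320,230:430]; a=cv2.convertScaleAbs(a,alpha=4,beta=30);cv2.imwrite('pics/w6z.png',cv2.resize(a,None,fx=4,fy=4,interpolation=cv2.INTER_CUBIC))
E
python3 plan.py .560 .173 .18 -.03 1
```

```text
[0.56048597 0.17163636 0.18704169] [2.25666600e+00 2.18372705e+00 1.65125038e-03] 0.09131142460042749 [-0.0034056  -0.00232288 -0.01957819 -0.00244085 -0.01905121  0.01022613]
p0 [0.5607 0.1717 0.1872] yang0 -0.0328 tilt [ 0.0024 -0.     -1.    ] dist [-0.0007  0.0013 -0.0072] tool rotvec [ 0.0024 -0.0001 -0.0028]
[[0.012, -0.008, 0.072], [0.016, -0.0, -0.019], 1]
```

View pics/w6z.png

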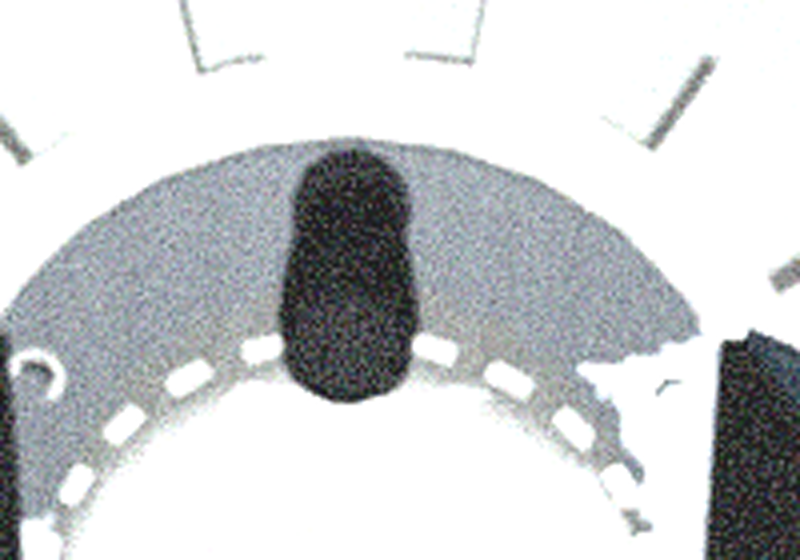

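```bash
python3 - <<'E'
from h import *
np.set_printoptions(precision=4,suppress=True)
T=np.load('pics/T6.npy')
W=lambda u,v,z:atz('w6.png',u,v,z,T)
z=lambda x,y:(230+x/4-.37,180+y/4-.37)
print('top c',W(*z(349,336),.142),'L/R',W(*z(283,320),.139),W(*z(416,320),.139),'bottom edge',W(*z(349,401),.140))
print('base far edge',W(*z(350,148),.050), 'base lr',W(*z(294,190),.05),W(*z(408,190),.05))
E
```

```text
top c [0.5591 0.1783 0.142 ] L/R [0.5492 0.1801 0.139 ] [0.5691 0.1794 0.139 ] bottom edge [0.5586 0.1671 0.14  ]
base far edge [0.5589 0.1866 0.05  ] base lr [0.5467 0.178  0.05  ] [0.5708 0.1771 0.05  ]
```

Emit:
{"method": "move_arm", "body": {"motion": [[[0.04, -0.01, 0.15], [0.02, 0, -0.02], 1], [[0, 0, 0.2], [0, 0, 0], 1], [[0, 0, 0.2], [0, 0, 0], 1], [[0, 0, 0], [0, 0, 0], 1], [[0, 0, 0], [0, 0, 0], 1]]}}

```text
time_s: 10.65
tool_pos: [0.559, 0.1762, 0.1282]
tcp_rot: [-2.254, -2.186, 0.002]
ft_force: [0.4, -0.0, 0.1]
width: 0.0908
```

```bash
python3 - <<'E'
from h import *
save('wrist','w7.png')
E
python3 plan.py .559 .1755 .12 -.03 1
```

```text
p0 [0.5588 0.1762 0.1281] yang0 -0.0303 tilt [-2.6e-03  1.0e-04 -1.0e+00] dist [ 0.0002 -0.0007 -0.0081] tool rotvec [-0.0026 -0.     -0.0003]
[[-0.006, 0.002, 0.081], [-0.017, -0.0, -0.002], 1]
```

View pics/w7.png

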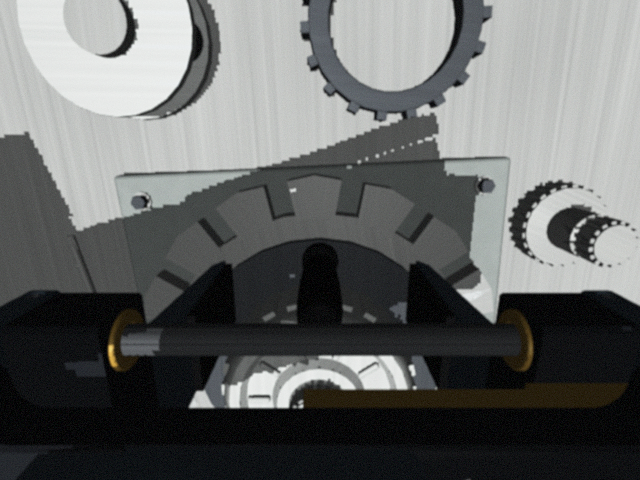

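Emit:
{"method": "move_arm", "body": {"motion": [[[0, 0, 0.09], [-0.02, 0, 0], 0.4], [[0, 0, 0.02], [0, 0, 0], 0.4], [[0, 0, 0], [0, 0, 0], 0.4], [[0, 0, 0], [0, 0, 0], 0.4], [[0, 0, 0], [0, 0, 0], 0.4], [[0, 0, 0], [0, 0, 0], 0.3], [[0, 0, 0], [0, 0, 0], 0.3]], "force": 20}}

```text
time_s: 11.4
tool_pos: [0.5604, 0.1767, 0.119]
tcp_rot: [2.253, 2.185, 0.008]
ft_force: [1.0, -0.6, -0.2]
width: 0.0379
```

```bash
python3 plan.py .559 .1755 .12 -.03 1;  python3 -c "
from h import *
o=observe();print(o['width'],o['ft_force'],o['moment'])"
```

```text
p0 [0.5604 0.1767 0.119 ] yang0 -0.0304 tilt [ 0.0059  0.0016 -1.    ] dist [-0.0014 -0.0012  0.001 ] tool rotvec [ 0.0059 -0.0018 -0.0004]
[[-0.012, -0.013, -0.01], [0.039, -0.012, -0.003], 1]
0.03789198910157873 [ 1.04437094 -0.56916214 -0.17196585] [-0.0452886  -0.12377236 -0.01526535]
```

Emit:
{"method": "move_arm", "body": {"motion": [[[0, -0.01, -0.01], [0.04, -0.01, 0], 0.15], [[0, 0, 0], [0, 0, 0], 0.15], [[0, 0, 0], [0, 0, 0], 0.15], [[0, 0, 0], [0, 0, 0], 0.15], [[0, 0, 0], [0, 0, 0], 0.15], [[0, 0, 0], [0, 0, 0], 0.15]], "force": 20}}

```text
time_s: 12.0
tool_pos: [0.5585, 0.1767, 0.1203]
tcp_rot: [-2.254, -2.186, 0.002]
ft_force: [-0.1, 0.2, 0.2]
width: 0.022
```

```bash
python3 plan.py .559 .1755 .12 -.03 1;  python3 -c "
from h import *
o=observe();print(o['width'],o['ft_force'],o['moment'])"
```

```text
p0 [0.5585 0.1767 0.1203] yang0 -0.0307 tilt [-2.4e-03  3.0e-04 -1.0e+00] dist [ 0.0005 -0.0012 -0.0003] tool rotvec [-0.0024 -0.0002 -0.0008]
[[-0.012, 0.006, 0.003], [-0.016, -0.001, -0.005], 1]
0.02204634384235536 [-0.08369198  0.16025088  0.19687615] [-0.06090006  0.0260271  -0.04594943]
```

Emit:
{"method": "move_arm", "body": {"motion": [[[0, 0.02, 0], [-0.01, 0, 0], 0.15], [[0, 0.02, 0], [0, 0, 0], 0.15], [[0, 0.02, 0], [0, 0, 0], 0.15]]}}

```text
time_s: 12.3
tool_pos: [0.5585, 0.1767, 0.1202]
tcp_rot: [-2.249, -2.179, 0.016]
ft_force: [-7.2, 1.4, 2.9]
width: 0.0221
```

```bash
python3 plan.py .559 .1755 .12 -.03 1;  python3 -c "
from h import *
o=observe();print(o['width'],o['ft_force'],o['moment'])"
```

```text
p0 [0.5585 0.1767 0.1202] yang0 -0.0316 tilt [-1.440e-02 -1.000e-04 -9.999e-01] dist [ 0.0005 -0.0012 -0.0002] tool rotvec [-0.0144  0.0005 -0.0016]
[[-0.012, 0.005, 0.002], [-0.096, 0.003, -0.011], 1]
0.022111800257664543 [-7.18577156  1.4241999   2.90835927] [ 0.09656937  0.40972339 -0.00862758]
```

Emit:
{"method": "move_arm", "body": {"motion": [[[0, 0.035, 0], [-0.06, 0, 0], 0.15], [[0, 0.035, 0], [-0.06, 0, 0], 0.15]]}}

```text
time_s: 12.5
tool_pos: [0.5589, 0.1767, 0.1202]
tcp_rot: [-2.252, -2.18, 0.014]
ft_force: [-9.7, 0.8, 5.7]
width: 0.0222
```

```bash
python3 plan.py .559 .1755 .12 -.03 1;  python3 -c "
from h import *
o=observe();print(o['width'],o['ft_force'],o['moment'])"
```

```text
p0 [0.5589 0.1767 0.1202] yang0 -0.0326 tilt [-0.0113 -0.001  -0.9999] dist [ 0.0001 -0.0012 -0.0002] tool rotvec [-0.0113  0.0013 -0.0026]
[[-0.012, 0.002, 0.002], [-0.075, 0.009, -0.017], 1]
0.02217684572961096 [-9.68752224  0.83618823  5.69652603] [ 0.13763666  1.12435047 -0.09209887]
```

Emit:
{"method": "move_arm", "body": {"motion": [[[0, 0.045, 0], [-0.05, 0, 0], 0.15], [[0, 0.045, 0], [-0.03, 0, 0], 0.15]]}}

```text
time_s: 12.7
tool_pos: [0.5595, 0.1767, 0.1202]
tcp_rot: [-2.251, -2.176, 0.022]
ft_force: [-11.1, 1.4, 7.8]
width: 0.0222
```

```bash
python3 plan.py .559 .1755 .12 -.03 1;  python3 -c "
from h import *
o=observe();print(o['width'],o['ft_force'],o['moment'])"
```

```text
p0 [0.5595 0.1767 0.1202] yang0 -0.0339 tilt [-0.0175 -0.0019 -0.9998] dist [-0.0005 -0.0012 -0.0002] tool rotvec [-0.0174  0.0024 -0.0039]
[[-0.013, -0.005, 0.002], [-0.116, 0.016, -0.026], 1]
0.022248348512800935 [-11.09496236   1.42851364   7.76188797] [ 0.10457694  1.33806587 -0.10810229]
```

Emit:
{"method": "move_arm", "body": {"motion": [[[0, 0.06, 0], [-0.1, 0, 0], 0.15], [[0, 0.06, 0], [-0.1, 0, 0], 0.15], [[0, 0.06, 0], [-0.1, 0, 0], 0.15]]}}

```text
time_s: 13.0
tool_pos: [0.562, 0.1768, 0.1201]
tcp_rot: [-2.262, -2.177, 0.012]
ft_force: [-14.5, 1.8, 10.1]
width: 0.0221
```

```bash
python3 plan.py .559 .1755 .12 -.03 1;  python3 -c "
from h import *
o=observe();print(o['width'],o['ft_force'],o['moment'])"
```

```text
p0 [0.562  0.1768 0.1201] yang0 -0.038 tilt [-0.0072 -0.0036 -1.    ] dist [-0.003  -0.0013 -0.0001] tool rotvec [-0.0071  0.0039 -0.008 ]
[[-0.015, -0.029, 0.001], [-0.047, 0.026, -0.054], 1]
0.02213336428750834 [-14.53852892   1.7612439   10.11267627] [ 0.30904377  2.25536422 -0.16615006]
```

Emit:
{"method": "move_arm", "body": {"motion": [[[0, 0.06, 0], [-0.05, 0.02, 0], 0.15], [[0, 0.06, 0], [-0.05, 0, 0], 0.15], [[0, 0.06, 0], [-0.05, 0, 0], 0.15]]}}

```text
time_s: 13.3
tool_pos: [0.5638, 0.1768, 0.12]
tcp_rot: [-2.258, -2.166, 0.025]
ft_force: [-14.4, 0.9, 8.8]
width: 0.0223
```

```bash
python3 plan.py .559 .1755 .12 -.03 1;  python3 -c "
from h import *
o=observe();print(o['width'],o['ft_force'],o['moment'])"
```

```text
p0 [0.5638 0.1768 0.12  ] yang0 -0.0417 tilt [-0.0202 -0.002  -0.9998] dist [-0.0048 -0.0013 -0.    ] tool rotvec [-0.0201  0.0027 -0.0117]
[[-0.015, -0.047, 0.001], [-0.134, 0.018, -0.078], 1]
0.02234775428329004 [-14.39195277   0.90000709   8.75605967] [ 0.10307283  1.88877028 -0.2320807 ]
```

Emit:
{"method": "move_arm", "body": {"motion": [[[0, 0.06, 0], [-0.12, 0.02, 0.08], 0.15], [[0, 0.06, 0], [-0.08, 0, 0.06], 0.15], [[0, 0.06, 0], [-0.08, 0, 0.06], 0.15], [[0, 0.06, 0], [-0.08, 0, 0.06], 0.15]]}}

```text
time_s: 13.7
tool_pos: [0.5697, 0.1764, 0.1202]
tcp_rot: [-2.314, -2.122, 0.009]
ft_force: [-10.6, 1.4, 8.4]
width: 0.0222
```

```bash
python3 plan.py .559 .1755 .12 -.03 1;  python3 -c "
from h import *
o=observe();print(o['width'],o['ft_force'],o['moment'])"
```

```text
p0 [0.5697 0.1764 0.1202] yang0 -0.0864 tilt [-0.0057 -0.0026 -1.    ] dist [-0.0107 -0.0009 -0.0002] tool rotvec [-0.0055  0.003  -0.0564]
[[-0.018, -0.105, 0.002], [-0.037, 0.02, -0.376], 1]
0.02222609397557792 [-10.57821208   1.44942522   8.42304118] [ 0.39335337  1.83902722 -0.21966376]
```

Emit:
{"method": "move_arm", "body": {"motion": [[[0, 0.035, 0], [-0.05, 0.02, 0.04], 0.15]]}}

```text
time_s: 13.8
tool_pos: [0.5701, 0.1763, 0.1202]
tcp_rot: [-2.321, -2.113, 0.006]
ft_force: [-7.7, 1.1, 5.5]
width: 0.0219
```

```bash
cat > chk.py <<'E'
from h import *
import sys
o=observe();print(o['tool_pos'].round(4),o['width'].round(4),o['ft_force'].round(1),o['moment'].round(2))
if len(sys.argv)>1:
    s=save('scene',sys.argv[1]+'.png')
    a=cv2.imread('pics/'+sys.argv[1]+'.png')[215:315,245:345]; b=cv2.imread('pics/sc5.png')[215:315,245:345]
    cv2.imwrite('pics/'+sys.argv[1]+'z.png',cv2.resize(np.hstack([b,a]),None,fx=4,fy=4,interpolation=cv2.INTER_CUBIC))
E
python3 chk.py sc8
```

```text
Traceback (most recent call last):
  File "chk.py", line 3, in <module>
    o=observe();print(o['tool_pos'].round(4),o['width'].round(4),o['ft_force'].round(1),o['moment'].round(2))
                                             ^^^^^^^^^^^^^^^^
AttributeError: 'float' object has no attribute 'round'
```

```bash
sed -i "s/o\['width'\].round(4)/round(o['width'],4)/" chk.py; python3 chk.py sc8
```

```text
[0.5701 0.1763 0.1202] 0.0219 [-7.7  1.1  5.5] [ 0.11  1.25 -0.15]
```

View pics/sc8z.png

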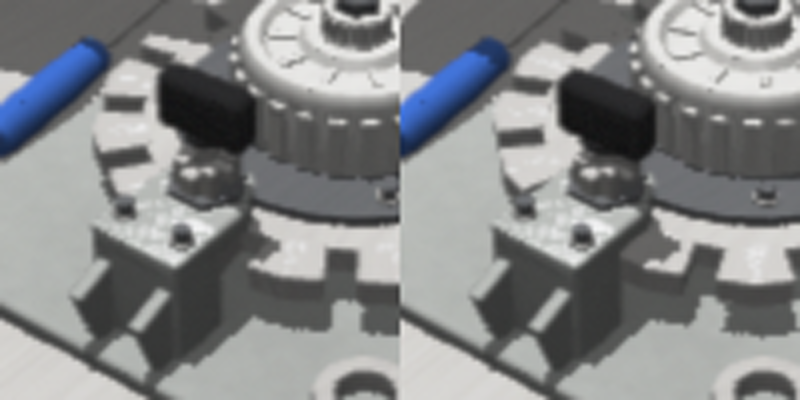

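Emit:
{"method": "move_arm", "body": {"motion": [[[0, 0.045, 0], [-0.06, 0.02, 0.04], 0.15]]}}

```text
time_s: 13.95
tool_pos: [0.5706, 0.1762, 0.1202]
tcp_rot: [-2.327, -2.103, 0.003]
ft_force: [-12.6, 2.0, 8.4]
width: 0.0222
```

```bash
python3 chk.py
```

```text
[0.5706 0.1762 0.1202] 0.0222 [-12.6   2.    8.4] [ 0.2   2.02 -0.13]
```

Emit:
{"method": "move_arm", "body": {"motion": [[[0, 0.045, 0], [-0.06, 0.02, 0.04], 0.15]]}}

```text
time_s: 14.05
tool_pos: [0.571, 0.1761, 0.1202]
tcp_rot: [-2.333, -2.094, 0.0]
ft_force: [-8.6, 2.1, 6.6]
width: 0.0222
```

```bash
python3 chk.py sc9
```

```text
[0.571  0.1761 0.1202] 0.0222 [-8.6  2.1  6.6] [-0.02  1.51 -0.1 ]
```

View pics/sc9z.png

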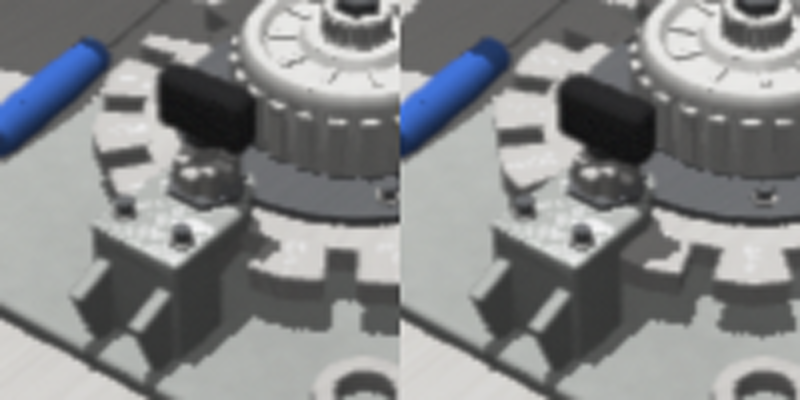

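Emit:
{"method": "move_arm", "body": {"motion": [[[0, 0, 0], [0, 0, 0], 0.15]]}}

```text
time_s: 14.2
tool_pos: [0.5716, 0.176, 0.1202]
tcp_rot: [-2.335, -2.094, -0.002]
ft_force: [5.0, -1.5, -3.6]
width: 0.0223
```

```bash
python3 chk.py sc10; python3 - <<'E'
import cv2,numpy as np
# vertical shift of the knob patch between pics
b=cv2.cvtColor(cv2.imread('pics/sc5.png'),cv2.COLOR_BGR2GRAY)
for n in ['sc8','sc9','sc10']:
    a=cv2.cvtColor(cv2.imread('pics/%s.png'%n),cv2.COLOR_BGR2GRAY)
    def first(im): # rows where column darkness
        out=[]
        for u in (290,294,298,302):
            col=im[220:275,u].astype(float); d=col<50; out.append((int(np.argmax(d)+220),int(220+len(d)-1-np.argmax(d[::-1]))))
        return out
    print(n,first(b),first(a))
E
```

```text
[0.5716 0.176  0.1202] 0.0223 [ 5.  -1.5 -3.6] [-0.28 -0.71 -0.19]
sc8 [(232, 274), (233, 251), (235, 251), (236, 252)] [(234, 274), (235, 253), (237, 253), (238, 254)]
sc9 [(232, 274), (233, 251), (235, 251), (236, 252)] [(235, 249), (236, 254), (238, 254), (239, 255)]
sc10 [(232, 274), (233, 251), (235, 251), (236, 252)] [(236, 250), (237, 255), (239, 255), (241, 257)]
```

View pics/sc10z.png

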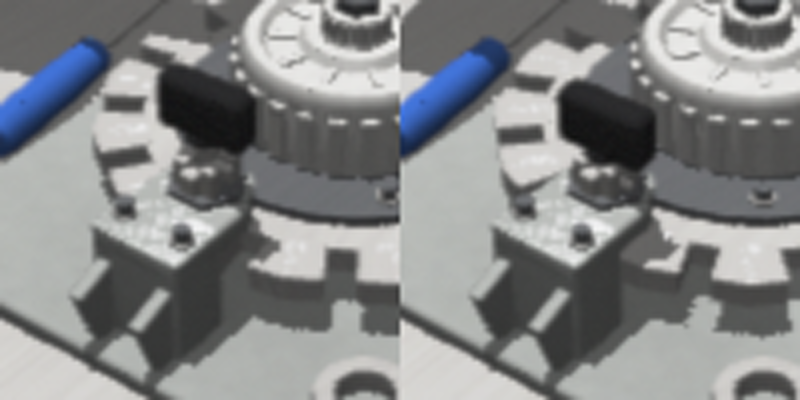

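```bash
python3 - <<'E'
from h import *
m=pickle.load(open('pics/scene0.png.pkl','rb'));f=240/np.tan(np.radians(m['fovy'])/2)
for z in (.134,.1315,.122):
    c=m['extrinsics']@np.array([.558,-.0275,z,1]);print(z,m['cx']+f*c[0]/-c[2],m['cy']-f*c[1]/-c[2])
E
```

```text
0.134 296.22044584148233 233.85324095719469
0.1315 296.2399193132427 234.9898641886257
0.122 296.3133030200412 239.27310792564643
```

Emit:
{"method": "move_arm", "body": {"motion": [[[0, 0, 0], [0, 0, 0], 0.15], [[0, 0, 0], [0, 0, 0], 0.15]]}}

```text
time_s: 14.45
tool_pos: [0.5716, 0.176, 0.1202]
tcp_rot: [-2.335, -2.093, -0.001]
ft_force: [-1.4, 0.0, 2.0]
width: 0.0223
```

```bash
python3 chk.py sc11; cat > kn.py <<'E'
import cv2,numpy as np,sys
from scipy.ndimage import shift
b=cv2.cvtColor(cv2.imread('pics/sc5.png'),cv2.COLOR_BGR2GRAY).astype(np.float32)
for n in sys.argv[1:]:
    a=cv2.cvtColor(cv2.imread('pics/%s.png'%n),cv2.COLOR_BGR2GRAY).astype(np.float32)
    def edge(im):
        r=[]
        for u in range(288,304):
            col=im[222:246,u]; # subpixel crossing of 70 downward
            i=np.where((col[:-1]>=70)&(col[1:]<70))[0]
            r.append(222+i[0]+(col[i[0]]-70)/(col[i[0]]-col[i[0]+1]) if len(i) else np.nan)
        return np.array(r)
    d=edge(a)-edge(b); print(n,'drop px',np.nanmedian(d),'mm',np.nanmedian(d)/.451)
E
python3 kn.py sc8 sc9 sc10 sc11
```

```text
[0.5716 0.176  0.1202] 0.0223 [-1.4  0.   2. ] [-0.12  0.2  -0.18]
sc8 drop px 1.5559541434049606 mm 3.450009187150689
sc9 drop px 2.7758818566799164 mm 6.154948684434404
sc10 drop px 3.9789865016937256 mm 8.822586478256598
sc11 drop px 3.9992492496967316 mm 8.867514966068141
```

Emit:
{"method": "move_arm", "body": {"motion": [[[0, 0.04, 0], [-0.04, 0, 0.03], 0.15], [[0, 0.04, 0], [-0.04, 0, 0.03], 0.15]]}}

```text
time_s: 14.7
tool_pos: [0.5736, 0.1757, 0.1202]
tcp_rot: [-2.346, -2.079, 0.002]
ft_force: [-10.9, 3.2, 7.4]
width: 0.0222
```

```bash
python3 chk.py sc12; python3 kn.py sc12
```

```text
[0.5736 0.1757 0.1202] 0.0222 [-10.9   3.2   7.4] [ 0.21  1.74 -0.19]
sc12 drop px 4.007563024759293 mm 8.885949057115948
```

Emit:
{"method": "move_arm", "body": {"motion": [[[0, -0.01, 0], [0, 0, 0], 0.15], [[0, 0, 0], [0, 0, 0], 0.3], [[0, 0, 0], [0, 0, 0], 0.6], [[0, 0, 0], [0, 0, 0], 0.6], [[0, 0, 0], [0, 0, 0], 0.6], [[0, 0, 0], [0, 0, 0], 0.6], [[0, 0, 0], [0, 0, 0], 0.6]]}}

```text
time_s: 15.45
tool_pos: [0.5751, 0.1757, 0.12]
tcp_rot: [-2.348, -2.083, -0.003]
ft_force: [-0.4, 1.0, 0.8]
width: 0.0549
```

```bash
python3 chk.py sc13; python3 kn.py sc13
```

```text
[0.5751 0.1757 0.12  ] 0.0549 [-0.4  1.   0.8] [-0.02 -0.07  0.03]
sc13 drop px 4.0147058963775635 mm 8.901786909928079
```

Released, the knob stays down. Retract upward and look again.

Emit:
{"method": "move_arm", "body": {"motion": [[[0, 0, -0.15], [0, 0, 0], 0.6], [[0, 0, -0.3], [0, 0, 0], 0.6], [[0, 0, -0.3], [0, 0, 0], 0.6], [[0, 0, -0.2], [0, 0, 0], 0.6], [[0, 0, 0], [0, 0, 0], 0.6], [[0, 0, 0], [0, 0, 0], 0.6]]}}

```text
time_s: 16.1
tool_pos: [0.5743, 0.175, 0.2164]
tcp_rot: [-2.346, -2.082, 0.002]
ft_force: [-0.4, -0.2, -0.1]
width: 0.0546
```

```bash
python3 chk.py sc14; python3 kn.py sc14; python3 - <<'E'
from h import *
save('side','si14.png')
a=cv2.imread('pics/si14.png')[195:375,225:445]; cv2.imwrite('pics/si14z.png',cv2.resize(a,None,fx=3.3,fy=3.3,interpolation=cv2.INTER_CUBIC))
a=cv2.imread('pics/sc14.png')[170:350,200:440]; cv2.imwrite('pics/sc14zz.png',cv2.resize(a,None,fx=3.3,fy=3.3,interpolation=cv2.INTER_CUBIC))
E
```

```text
[0.5743 0.175  0.2164] 0.0546 [-0.4 -0.2 -0.1] [-0.06 -0.07 -0.03]
sc14 drop px 3.957071989774704 mm 8.773995542737703
```

View pics/sc14zz.png

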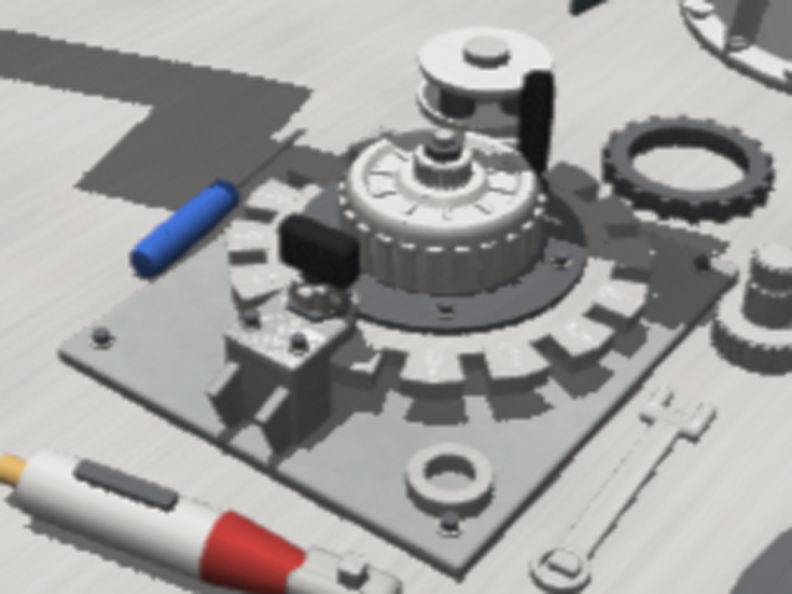

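View pics/si14z.png

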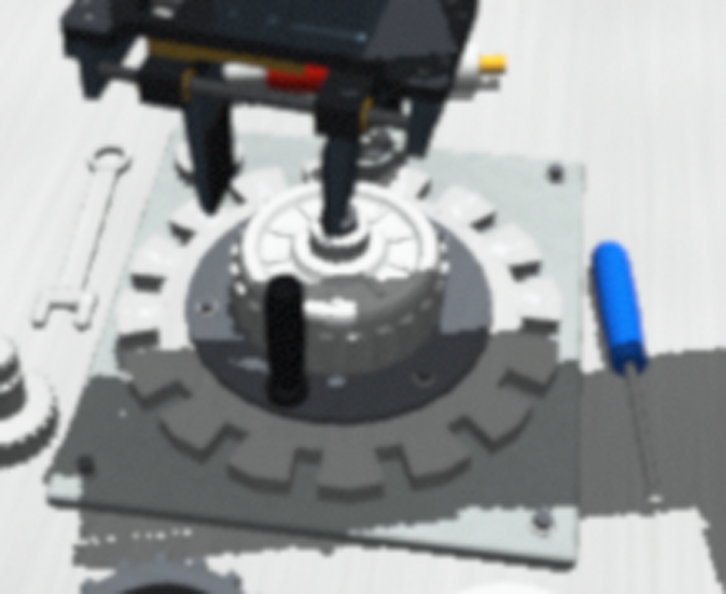

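```bash
python3 - <<'E'
from h import *
o=observe();print(o['time_s'],o['ft_force'].round(2)); print(close_job())
E
```

```text
16.2 [ 0.15 -0.55 -0.25]
the job is handed in; nothing more can be done
None
```

The plunger pin looks home in a notch and the drum held, and I handed the job in at 16.2 s of the 48 s allowed. No verdict is reported, so this rests on my own checks.

**What I did:**
- I gripped the T-knob, lifted it about 8 mm out of the rest notch and turned it a quarter turn clockwise.
- I lowered it until the pin bore on the plate. The lifting force fell from 13 N to 4 N about 2 mm below the parked height, and I released it there.
- I gripped the drum's handle and eased it about 15 mm clockwise. The force at the handle never read above about 15 N, drag included. The pin sank in after about 12–13 mm.
- I let go and backed the arm off upwards.

**Last checks:**
- **Pin depth:** in the scene camera the knob sits 8.8–8.9 mm lower than when it bore on the plate. That means a lift of about 0–1 mm against the 2 mm limit, measurable to about 0.5 mm. It did not change when I moved the handle another 2 mm, nor after release.
- **Lock:** I stopped near the end of the expected play and did not push hard against the pin, so locking is inferred from the pin's depth. That 2 mm of travel is consistent with the ±1.5 mm play given.
- **Loose parts:** in the last two pictures the ones I could see look unmoved. In the side view the gripper hid some of them. The force reading before handing in was about zero, with nothing touching the gripper.

**Where readings disagreed:**
- The pin went down over about 0.4 s of slow handle motion rather than in one sharp snap.
- The fixed cameras and the wrist camera differed by a few millimetres on where things stood. I used the close wrist views for both grasps.

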